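# Load the check beam left and right

### The job

Load the check beam so that it ends level: hang the large weight on the free left-hand pin first, then the loose small weight on the free right-hand pin, inboard of the small one that hangs there already. Push each weight's eye along its pin until it snaps fully home behind both sprung jaws, feeling for it with a light push (about 10 N will do, and never more than 20 N), and let its load down onto the beam so softly that the beam never swings onto its stops. Leave the loose specimen mount and the free-standing gauge post undisturbed.

Things in the scene. Friction and masses are not known exactly. Their poses are not given: they have to be found in the camera images.
- stand: Fixed stand of the check beam: grey base 125 x 120 mm, grey pillar behind the beam. Origin: on the bench below the beam's pivot, which is 130 mm up. Axes: x away from the robot (the hanging pins stick out along -x, toward the robot), y left along the level beam, z up. With the beam level, no part rises over 24 mm above the pivot, the hung weights' tabs apart.
- beam (a joint): Tilt of the beam (flat aluminium bar, 8 mm thick, 22 high, from 195 mm right to 175 mm left of the pivot), rad; positive: left end up; stops at +-0.165. A pivot spring, 3.2 N m/rad, lightly damped, levels it. One small weight on: about +0.12; large one added: about -0.08; all three: about 0. Both small without the large, or a load let go suddenly, swing it to the stops.
- left_pin_tip (a point): Rounded tip of the left hanging pin, 140 mm left of the pivot; axes as the stand's, tilting with the beam. Pin: steel, 10 mm dia, running 70 mm from here along +x to the beam's face, through the snap seat: a dark block 50 mm wide, 22 high clamped on it, before that a sprung washer 26 mm dia and a jaw with sloped nose on either side.
- right_pin_tip (a point): Rounded tip of the free right hanging pin, 100 mm right of the pivot; in all else like the left one.
- hung_tab (a point): Top of the tab of the small weight that hangs from the start on a plain pin 160 mm right of the pivot; same shape and size as the loose small weight. Leave it there.
- left_washer (a joint): How far the left seat's sprung washer is pushed in along +x, m: 0 free, 0.005 solid; 1.8 N to move it, 4.8 N at the end. The seat is clamped at a different place each time, not measured: the free washer's face lies 38.5 to 50.5 mm behind the pin's tip. An eye plate (8 mm) snaps home at 0.003 and is then held near there. Jaws and washer together resist with 4 to 9 N.
- right_washer (a joint): The same for the right seat, clamped at its own place.
- left_jaw_a (a joint): Left seat's jaw on the left of its pin, rad: 0 closed, up to 0.5 pushed aside. Its sloped nose starts 26 mm and its hook ends 5 mm in front of the free washer's face; an eye plate pushes it aside and it snaps back to 0 in front of the plate once that is home.
- left_jaw_b (a joint): The same, right of the left pin.
- right_jaw_a (a joint): The same, left of the right pin.
- right_jaw_b (a joint): The same, right of the right pin.
- large_weight: The larger steel weight, 0.47 kg +-8%. Cylinder 46 mm dia, 36 high; above it a 10 mm stem, a square eye plate (36 mm wide in y, 34 high, 8 thick in x, 15 mm bore along x centred 70 mm up) and a dark ribbed finger tab 12 (x) by 18 (y) by 34 mm high, centred 109 and ending 126 mm above the underside. Origin: centre of underside; z up. Either face may lead.
- small_weight: The smaller loose steel weight, 0.26 kg +-8%. Cylinder 38 mm dia, 28 high; above it a 10 mm stem, a square eye plate (36 mm wide in y, 34 high, 8 thick in x, 15 mm bore along x centred 62 mm up) and a dark ribbed finger tab 12 (x) by 18 (y) by 34 mm high, centred 101 and ending 118 mm above the underside. Origin: centre of underside; z up. Either face may lead.
- large_eye (a point): Centre of the bore of the large weight's eye, 70 mm above its underside; axes as the weight's. Hanging, it lies about 2.5 mm below the pin's axis.
- small_eye (a point): The same for the loose small weight, 62 mm above its underside.
- specimen: Bystander: black round specimen mount, 30 mm in diameter, 16 mm high, lying on the bench. Origin: centre of its underside.
- gauge_post: Bystander: free-standing black measuring post, 126 mm high on a 46 mm round foot. Origin: centre of its underside.
There are look-alikes about, which are no part of the job. Leave any green, orange or yellow look-alike of the small_weight alone.

How it is judged:
By the outcome, as a careful person would: the job done as asked, in the order asked, and still so for the second after the job is handed in, with the robot touching nothing.
It also fails if it takes over 72 s, if anything falls off the work surface, if the arm or the gripper's body presses on something with over 40 N, if the wrist force passes 120 N, or if a joint passes its speed limit or range.

### The arm

A 7-joint arm with a two-finger parallel gripper is mounted at the origin on a cart in front of the work surface, level with it; the furniture and walls round the work are solid. World frame = base frame: x ahead of the robot, y to its left, z up, the work surface at z = 0. Lengths are in m, angles in rad, forces in N, time in s.
With the tool pointing down it reaches from about 0.425 to 0.925 m from the base axis. Payload 6.8 kg.
Tool frame: the origin (TCP) lies at the very end of the fingers, on their centre line; the grasp point (between the pads) lies 19 mm behind it; z points along the fingers, y is the line along which they close (so a half turn about z gives the same grasp; the last joint's range is limited). The gripper opens to 85 mm and grips with 20 to 120 N. Pads are 22 mm wide; open, the fingers measure 114 mm over their backs; the gripper's body (76 mm by 85 mm) begins 54 mm behind the grasp point. The pads swing forward as they close: fully open they stand 13 mm farther back than shut.
Start: joints at [1.203, 0.477, 0.022, 1.555, -0.011, 1.109, -0.083], TCP at [0.173, -0.652, 0.194] pointing down, gripper open.
Joint ranges: [-2.96, 2.96], [-0.34, 2.1], [-1.41, 1.46], [0.24, 2.44], [-1.37, 4.51], [0.17, 1.92], [-2.96, 2.96]. Speed limits (rad/s): [2.39, 2.39, 3.14, 3.14, 3.14, 3.14, 3.14].

### API

Orientations are given as a unit quaternion [w, x, y, z].
In Python, from station import monitor, eyes, bot gives the robot as it stands.
- The arm moves only by the shell command python3 -m creep 'ROWS' [FORCE]. ROWS is a JSON list of rows, 1 to 20 of them, each of 5 numbers: dx, dy, dz in m, then a turn about the tool's z in rad, then the opening from 0.0 (shut) to 1.0 (fully open); each row shifts and turns the commanded pose from where the row before left it, along the tool's axes as they then stand; what a row does not reach is not made up. A row lasts 1/10 s, in which the tool goes at most 0.05 m and 0.15 rad, less where a joint would pass 70% of its speed; a pose out of reach is approached as far as the arm can. The fingers move at their own pace and stop on an object; FORCE is the grip in N (left out, the last holds). Time passes only in rows, so rows that do not move let the fingers close. It prints the time, the measured TCP pose, the force, the opening and the grip force at its end.
- monitor.get_obs(): the state, without advancing time (a new reading comes with each control period).
- eyes.read_camera(name): name is "side" or "top"; returns the picture (384x512x3 uint8, blue, green, red); there is no depth.
- eyes.camera_info(name): a dict with "vertical_fov" (degrees; the focal length in pixels is half the picture's height over the tangent of half this angle, whatever the lens; pixels are square), "cx", "cy" (the principal point, pixels), "view" (4x4, takes a point from world to camera coordinates). Camera axes: x right, y up, looking along -z (the intrinsics and any distortion apply to the point x, -y, -z); pixel columns grow to the right and rows downward; lengths in m; the calibration is good to about 2 mm. A picture is of the moment at which its call begins. camera_info takes no time and is no camera call.
- bot.hand_in(): hands the job in; it is judged then, once.
The state is a dict: "t": time; "q": joint angles; "joint_vel": joint speeds; "joint_torque": joint torques, N m; "eef_pos": TCP position; "tool_rot": TCP orientation; "contact_force": force on the tool from outside, world axes, zero at the start; "torque": the same for the moment, N m; "gripper_width": opening from 0.0 (shut) to 1.0 (fully open); "grasp_force": force on a finger pad.
Only numpy, scipy, OpenCV 4.12 (cv2) and the standard library are available. Lean on these libraries where they do the work, as an engineer would, in place of code of your own. Each camera call takes 0.05 s, during which the arm holds its last target. There are 200 camera calls.

## Working session

There is one attempt and no reset: what is moved stays moved. The work goes in short steps, Python scripts to look and compute and a shell command to move; the robot and the scene stay as the last step left them, time stands still between calls to the robot, and variables do not carry over. Pictures are saved under pics/ and viewed, at most 10 in all, crops included, and the job is handed in when it is done.

```bash
ls; mkdir -p pics
python3 - <<'E'
from station import monitor, eyes, bot
import cv2
for n in("side","top"):
    cv2.imwrite(f"pics/{n}0.png",eyes.read_camera(n)); print(n,eyes.camera_info(n))
o=monitor.get_obs(); print(o)
E
```

```text
pics
side {'vertical_fov': 49.42768608861876, 'cx': 255.40079027664146, 'cy': 175.91936630123644, 'view': array([[-0.93847103, -0.34529991,  0.00633212,  0.50366044],
       [ 0.18311271, -0.48195878,  0.85684623, -0.18443278],
       [-0.2928171 ,  0.80528486,  0.51553316, -1.0962636 ],
       [ 0.        ,  0.        ,  0.        ,  1.        ]])}
top {'vertical_fov': 54.58339640472904, 'cx': 258.6500408904625, 'cy': 189.19187910367148, 'view': array([[ 0.03217035, -0.99948059, -0.00190401,  0.05467153],
       [ 0.97419893,  0.03093072,  0.22356148, -0.53607509],
       [-0.22338647, -0.00904693,  0.97468797, -0.94404054],
       [ 0.        ,  0.        ,  0.        ,  1.        ]])}
{'t': 0.1, 'q': array([ 1.20291962,  0.47774711,  0.0223464 ,  1.55633694, -0.01148724,
        1.1092944 , -0.08310679]), 'joint_vel': array([ 9.72818107e-04, -1.57484176e-03,  6.38528453e-04, -4.04408998e-03,
        9.78084170e-05, -3.55479233e-04, -8.23029846e-05]), 'joint_torque': array([ 4.81112991e-03, -5.97762287e+01,  1.61386371e+00, -2.81951612e+01,
        1.28291489e-02,  5.06625322e-03,  1.70482645e-05]), 'eef_pos': array([ 0.17321176, -0.65178884,  0.19280977]), 'tool_rot': array([-8.10358843e-04,  9.91575000e-01,  1.29531205e-01, -1.73622744e-04]), 'contact_force': array([ 0.28075476,  0.01691189, -0.45569533]), 'torque': array([0.0160001 , 0.02491933, 0.00030282]), 'grasp_force': 0.0, 'gripper_width': 0.9999100575493516}
```

View images.

View pics/side0.png

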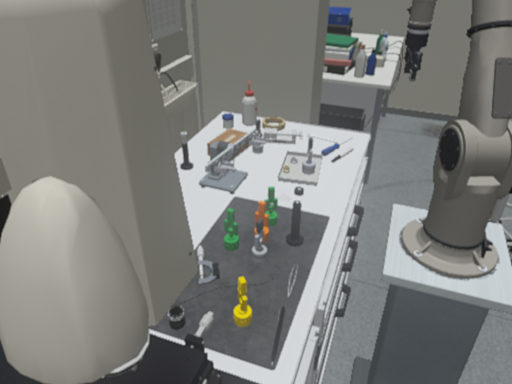

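View pics/top0.png

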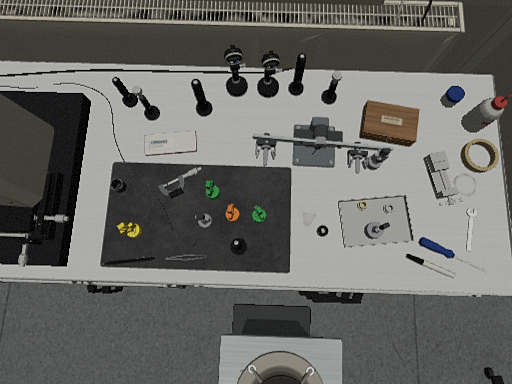

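```bash
cat > h.py <<'E'
import numpy as np, cv2
from station import monitor, eyes, bot
def cam(n):
    i=eyes.camera_info(n); f=192/np.tan(np.radians(i["vertical_fov"])/2); return f,i["cx"],i["cy"],np.array(i["view"])
def proj(n,p):
    f,cx,cy,V=cam(n); c=V[:3,:3]@np.array(p,float)+V[:3,3]; return np.array([cx+f*c[0]/-c[2],cy+f*-c[1]/-c[2]])
def ray(n,uv):
    f,cx,cy,V=cam(n); d=V[:3,:3].T@np.array([(uv[0]-cx)/f,-(uv[1]-cy)/f,-1]); return -V[:3,:3].T@V[:3,3],d/np.linalg.norm(d)
def onz(n,uv,z):
    o,d=ray(n,uv); return o+d*(z-o[2])/d[2]
def tri(a,b):  # pixel in side, pixel in top -> point, gap
    o,d=ray("side",a); p,e=ray("top",b); s=np.linalg.lstsq(np.c_[d,-e],p-o,rcond=None)[0]
    A=o+d*s[0];B=p+e*s[1]; return (A+B)/2,np.linalg.norm(A-B)
def tile(im,c,w,k):
    h=int(w*.75);x,y=int(c[0]-w/2),int(c[1]-h/2)
    t=cv2.resize(im[y:y+h,x:x+w],(400,300),interpolation=cv2.INTER_CUBIC)
    cv2.putText(t,f"{x},{y} w{w}",(3,12),0,.4,(0,0,255),1); return t
E
python3 - <<'E'
from h import *
S=cv2.imread("pics/side0.png");T=cv2.imread("pics/top0.png")
a=np.vstack([np.hstack([tile(T,(376,226),60,0),tile(T,(205,218),60,0)]),np.hstack([tile(S,(308,158),60,0),tile(S,(260,235),80,0)])])
cv2.imwrite("pics/c1.png",a)
b=np.vstack([np.hstack([tile(T,(265,150),60,0),tile(T,(365,155),60,0)]),np.hstack([tile(S,(225,165),80,0),tile(S,(270,135),80,0)])])
cv2.imwrite("pics/c2.png",b)
print(proj("top",[0,0,0]),proj("side",[0,0,0]),monitor.get_obs()["t"])
E
```

```text
[280.20067287 400.50398515] [447.06385628 246.1034617 ] 0.1
```

View pics/c1.png

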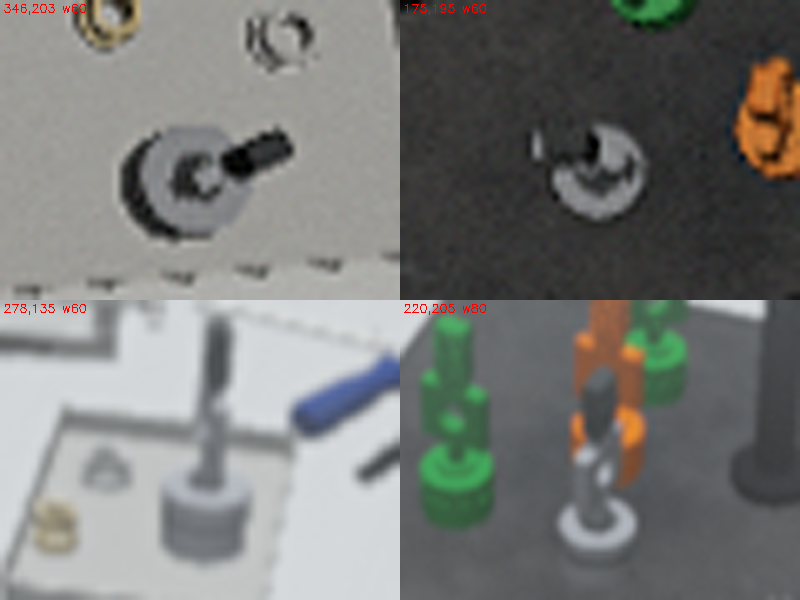

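View pics/c2.png

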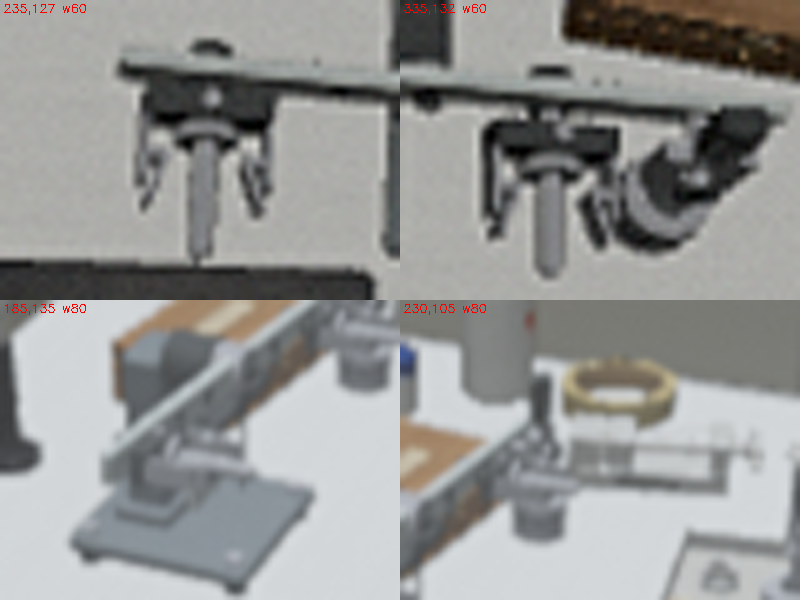

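The top view shows the silver weights: large on the tray at top (375,230), small on the mat at (205,220). The orange (232,213), green (212,190 and 259,214) and yellow (129,230) weights are look-alikes. The chosen two are plain steel with dark tabs. The stand is at (317,140), with free pin tips at about (265,164) and (357,173).

Run:
```python
from h import *
np.set_printoptions(precision=4,suppress=True)
for n,s,t in [("Ltab",(310.5,138),(388.3,224.5)),("Ldisc",(308.8,163.2),(375,230.4)),("Stab",(260.4,219.4),(196,217.2)),("Sdisc",(259.4,249),(204.7,220.5)),
 ("Lpin",(235,169),(264.7,164.5)),("Rpin",(265.6,142.6),(357,172.8)),("Htab",(258.2,120.6),(386.7,150.7))]:
    p,g=tri(s,t); print(n,p,round(g,4),"reproj err top",proj("top",p)-t)
for n in("side","top"): print(n,ray(n,(256,192)))
S=cv2.imread("pics/side0.png");T=cv2.imread("pics/top0.png")
a=np.vstack([np.hstack([tile(T,(380,228),32,0),tile(T,(202,218),32,0)]),np.hstack([tile(S,(309,153),40,0),tile(S,(260,238),48,0)])])
cv2.imwrite("pics/c3.png",a)
```

```text
Ltab [ 0.4393 -0.2517  0.1246] 0.0019 reproj err top [0.0683 0.3789]
Ldisc [ 0.4359 -0.2462  0.0336] 0.0001 reproj err top [0.0031 0.0173]
Stab [0.4427 0.2238 0.1273] 0.0001 reproj err top [0.0039 0.0245]
Sdisc [0.4477 0.2165 0.0294] 0.0021 reproj err top [0.0569 0.3808]
Lpin [0.5771 0.0577 0.1468] 0.0021 reproj err top [0.0799 0.405 ]
Rpin [ 0.5703 -0.1799  0.1183] 0.0034 reproj err top [0.1146 0.6464]
Htab [ 0.6181 -0.2434  0.1616] 0.0014 reproj err top [0.051  0.2865]
side (array([0.1854, 0.9678, 0.72  ]), array([ 0.2842, -0.7866, -0.5481]))
top (array([0.3096, 0.0627, 1.0401]), array([ 0.2158,  0.0159, -0.9763]))
```

View pics/c3.png

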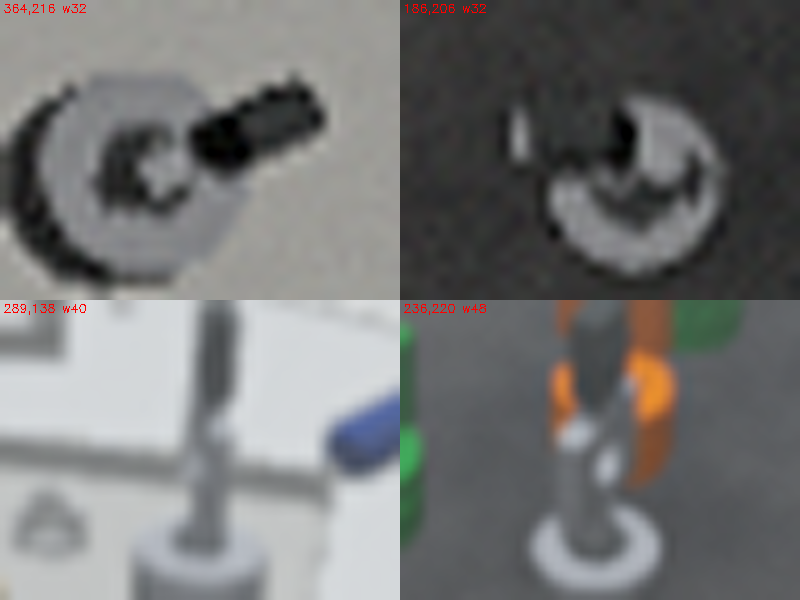

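The crop shows the large tab as a clean dark strip, far end at about (388,224), which puts its yaw near 0.35. The small weight's plate lies nearly along the world y axis, yaw about -0.17. Pin heights (147 and 118 mm) and spacing (238 mm) match the +0.12 tilt.

Run:
```python
from h import *
np.set_printoptions(precision=4,suppress=True)
T=cv2.imread("pics/top0.png").astype(int)
print(onz("top",(375.4,230.1),.037),onz("top",(204.7,220.7),.029),onz("side",(308.8,163.2),.037),onz("side",(259.4,249),.029))
# lean check: expected tab tops
for p in([.437,-.248,.126],[.4465,.216,.118]): print(proj("top",p),proj("side",p))
m=(T[210:240,370:400].max(2)<70).astype(np.uint8)
for c in cv2.findContours(m,0,2)[0]:
    if cv2.contourArea(c)>5: print(cv2.minAreaRect(c))
```

```text
[ 0.4364 -0.2462  0.037 ] [0.4483 0.2167 0.029 ] [ 0.4346 -0.2402  0.037 ] [0.4468 0.216  0.029 ]
[387.087  225.6703] [310.6504 138.1381]
[199.8452 216.3935] [259.9396 220.3463]
((4.338235855102539, 19.897058486938477), (6.345447540283203, 5.144957542419434), 59.036251068115234)
((13.899999618530273, 15.80000114440918), (4.0249223709106445, 9.838699340820312), 63.43495178222656)
```

```bash
python3 -m creep '[[0.03,0,-0.02,-0.15,0.6],[0.04,0,0,-0.15,0.6]]' 40; python3 -c "
from station import monitor; print(monitor.get_obs()['eef_pos'],monitor.get_obs()['tool_rot'])"
```

```text
t: 0.3
eef_pos: [0.2372, -0.6311, 0.2156]
tool_rot: [0.002, 0.961, 0.277, -0.001]
contact_force: [0.3, -0.4, 0.9]
gripper_width: 0.691
grasp_force: 0.0
[ 0.23719576 -0.63105321  0.21563227] [ 1.74584586e-03  9.61008583e-01  2.76512100e-01 -7.17218931e-04]
```

```bash
cat >> h.py <<'E'
from scipy.spatial.transform import Rotation as Ro
def to(x,y,z,phi=None):
    o=monitor.get_obs(); R=Ro.from_quat(np.roll(o["tool_rot"],-1)).as_matrix()
    d=R.T@(np.array([x,y,z])-o["eef_pos"]); ph=np.degrees(np.arctan2(R[1,0],R[0,0]))
    print("t",round(o["t"],2),"d tool",d.round(4),"phi",ph.round(2),"turn",None if phi is None else round(np.radians(ph-phi),3),"zaxis",R[:,2].round(3),"F",o["contact_force"].round(1),"w",round(o["gripper_width"],3))
E
python3 -m creep '[[0,0,0,-0.15,0.6],[0,0,0,-0.15,0.6],[0,0,0,-0.15,0.6],[0,0,0,-0.15,0.6],[0,0,0,-0.15,0.6],[0,0,0,-0.15,0.6],[0,0,0,-0.15,0.6],[0,0,0,-0.15,0.6],[0,0,0,-0.15,0.6],[0,0,0,-0.06,0.6]]' 40; python3 -c "
from h import *; to(.437,-.248,.2,113)"
```

```text
t: 1.3
eef_pos: [0.2387, -0.6284, 0.2131]
tool_rot: [-0.0, 0.551, 0.835, 0.0]
contact_force: [0.3, 1.0, 0.5]
gripper_width: 0.601
grasp_force: 0.0
t 1.3 d tool [0.2719 0.3318 0.0134] phi 113.13 turn 0.002 zaxis [-0.     0.001 -1.   ] F [0.3 1.  0.5] w 0.601
```

```bash
python3 -m creep '[[0.02,0.024,0,0,0.6],[0.03,0.036,0,0,0.6],[0.03,0.037,0,0,0.6],[0.03,0.037,0,0,0.6],[0.03,0.037,0,0,0.6],[0.03,0.037,0,0,0.6],[0.03,0.037,0,0,0.6],[0.03,0.037,0,0,0.6],[0.025,0.03,0,0,0.6],[0.015,0.018,0,0,0.6],[0,0,0,0,0.6]]' 40; python3 -c "
from h import *; to(.437,-.248,.097,113)"
```

```text
t: 2.4
eef_pos: [0.44, -0.2476, 0.2138]
tool_rot: [-0.0, 0.55, 0.835, 0.001]
contact_force: [-0.6, -0.5, 0.9]
gripper_width: 0.602
grasp_force: 0.0
t 2.4 d tool [ 0.0008 -0.003   0.1168] phi 113.25 turn 0.004 zaxis [ 0.001  0.001 -1.   ] F [-0.6 -0.5  0.9] w 0.602
```

```bash
python3 -m creep '[[0.001,-0.003,0.03,0,0.6],[0,0,0.04,0,0.6],[0,0,0.03,0,0.6],[0,0,0.017,0,0.6],[0,0,0,0,0.1],[0,0,0,0,0],[0,0,0,0,0],[0,0,0,0,0]]' 60; python3 -c "
from h import *; to(.437,-.248,.097,113)
T=eyes.read_camera('top');S=eyes.read_camera('side')
p=proj('top',[.437,-.248,.1]);q=proj('side',[.437,-.248,.1])
cv2.imwrite('pics/g1.png',np.hstack([tile(T,p,100,0),tile(S,q,100,0)]))"
```

```text
t: 3.2
eef_pos: [0.4359, -0.2526, 0.0979]
tool_rot: [0.001, 0.553, 0.833, -0.0]
contact_force: [-0.7, -0.4, 0.1]
gripper_width: 0.001
grasp_force: 0.0
t 3.2 d tool [0.0038 0.0028 0.0009] phi 112.84 turn -0.003 zaxis [ 0.002 -0.001 -1.   ] F [-0.7 -0.4  0.1] w 0.001
```

View pics/g1.png

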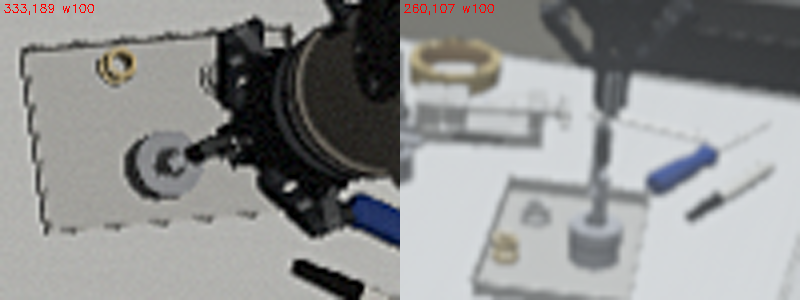

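```bash
python3 -c "
from h import *
T=eyes.read_camera('top');S=eyes.read_camera('side')
e=monitor.get_obs()['eef_pos'];print(e,proj('top',e),proj('side',e),proj('side',[.437,-.248,.126]),proj('side',[.437,-.248,0.0]))
cv2.imwrite('pics/g2.png',np.hstack([tile(T,proj('top',e),40,0),tile(S,proj('side',e),40,0)]))"
```

```text
[ 0.43539484 -0.2522003   0.09725605] [384.98575987 227.80324221] [310.77965558 145.56352823] [310.65041772 138.13814053] [307.89628997 171.49161533]
```

View pics/g2.png

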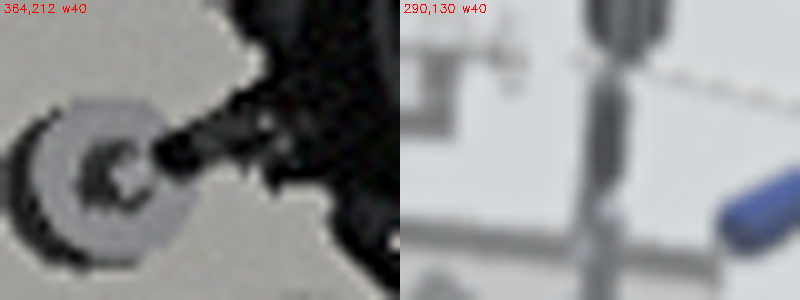

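```bash
python3 -m creep '[[0,0,-0.03,0,0],[0,0,-0.03,0,0],[0,0,0,0,0]]'; python3 -c "
from h import *
T=eyes.read_camera('top').max(2);S=eyes.read_camera('side').max(2)
e=monitor.get_obs()['eef_pos'];print(e,proj('top',e),proj('side',e))
for r in range(106,146,2): c=S[r,296:328]; print(r,''.join('#' if v<90 else '+' if v<140 else '.' for v in c))
for r in range(208,240,2): c=T[r,360:410]; print(r,''.join('#' if v<45 else '+' if v<90 else '.' for v in c))
"
```

```text
t: 3.7
eef_pos: [0.4379, -0.2529, 0.1606]
tool_rot: [0.004, 0.553, 0.833, 0.0]
contact_force: [-0.3, 0.3, 0.2]
gripper_width: -0.003
grasp_force: 0.0
[ 0.4354208  -0.25227304  0.15726352] [393.31029234 224.70680817] [312.167904   128.91703352]
106 +++++++++++++###################
108 ++++++++++++++###++++##+########
110 ++++++++++++++###+#++###########
112 +++++++++++++###++#++###########
114 +++++++++++++###++#++###########
116 ++++++++++++++##++#+##+#########
118 ++++++++++++++++++#++++#########
120 +++++++++++++++++++++++#########
122 .....++++++++++++++++++#########
124 .................++++++#########
126 .............................+++
128 ................................
130 ................................
132 ................................
134 ................................
136 ................................
138 ..............++................
140 .............+#++...............
142 .............+##+...............
144 .............+#+................
208 .+.....................+.+.....++....+############
210 .........................++...........+####+######
212 .........................................#########
214 ........................................+#########
216 ....................................+#############
218 .....................................###+#########
220 ....................................#####.++######
222 ...........................+........+####++#######
224 .......++..............##++++........+.+##########
226 .....+#+......+++..+###++++#+............#.....+##
228 ....+##.....++++...+####+.......................+#
230 ....+##.....+##+...............................+##
232 ....+###....++++++..............................+#
234 .....+#+#.........................................
236 .......+##+.......................................
238 ...........++++...................................
```

```bash
python3 -c "
from h import *
T=eyes.read_camera('top');S=eyes.read_camera('side')
e=monitor.get_obs()['eef_pos'];print(e)
p,q=proj('top',e),proj('side',e)
def mk(n,im,w):
    im=im.copy(); t=tile(im,proj(n,e),w,0); c=proj(n,e); x,y=int(c[0]-w/2),int(c[1]-int(w*.75)/2)
    cv2.circle(t,(int((c[0]+.5-x)*400/w),int((c[1]+.5-y)*400/w)),4,(0,0,255),1)
    return cv2.convertScaleAbs(t,alpha=1.6,beta=20)
cv2.imwrite('pics/g3.png',np.vstack([np.hstack([mk('top',T,120),mk('side',S,120)]),np.hstack([mk('top',T,44),mk('side',S,44)])]))"
```

```text
[ 0.4343927  -0.25175819  0.15590958]
```

View pics/g3.png

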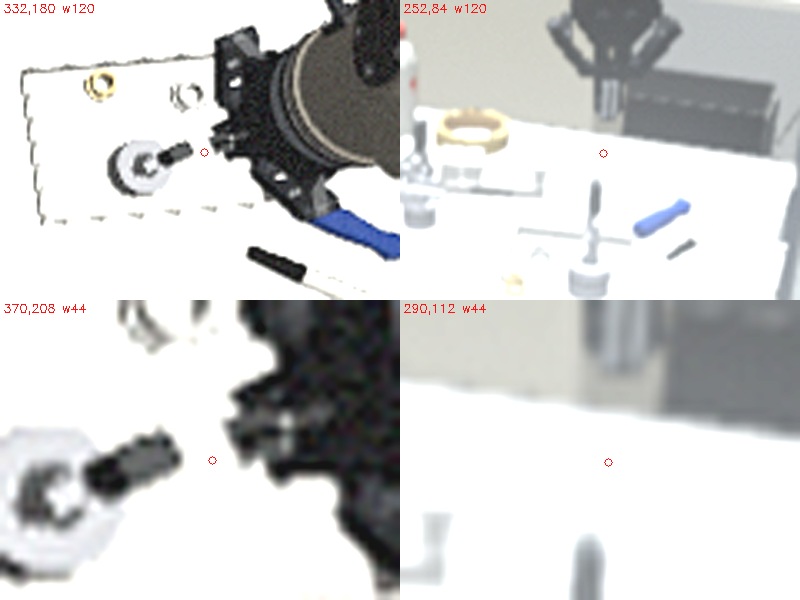

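```bash
python3 -c "
from h import *
print(tri((314.1,119.4),(395.5,222.2)))
E=[]
for i in range(3):
  T=eyes.read_camera('top'); o=monitor.get_obs(); print(o['eef_pos'],o['tool_rot'],o['gripper_width'],o['contact_force'],o['q'])
"
```

```text
(array([ 0.43317985, -0.24470395,  0.19429884]), np.float64(0.005784577487646748))
[ 0.43429596 -0.25166363  0.15569663] [-9.44763618e-04  5.52942279e-01  8.33219018e-01 -1.07739809e-04] 0.003360001825987586 [-0.97875054 -0.87866276 -0.12055372] [ 0.87569883  0.28834825 -0.55693751  1.97079778  0.18766939  0.93452628
  0.62386142]
[ 0.43433288 -0.25163979  0.15564672] [-1.00910532e-03  5.52944258e-01  8.33217635e-01 -4.87240173e-05] -0.0018534474947648188 [-0.09716251 -0.83497049  0.20964057] [ 0.87569348  0.28852602 -0.55694939  1.97070856  0.1876005   0.93455323
  0.62389416]
[ 0.43446006 -0.2516641   0.15573749] [-9.26617383e-04  5.52920374e-01  8.33233582e-01 -1.64921262e-05] 0.0003561072192196671 [-0.9148405   0.25987158  0.86688362] [ 0.87566974  0.28851301 -0.55697397  1.97048509  0.18756426  0.93461024
  0.62395941]
```

The picture shows the closed fingertips at side (314,119), with the projected TCP about 10 px below them. The real tips are therefore about 34 mm above the reported TCP, and the earlier closing also happened just above the tab top. I'll go 34 mm deeper.

```bash
python3 -c "
from h import *; to(.437,-.248,.063,113)"; python3 -m creep '[[0.002,-0.004,0,0,0.6],[0,0,0,0,0.6],[0,0,0.03,0,0.6],[0,0,0.03,0,0.6],[0,0,0.02,0,0.6],[0,0,0.013,0,0.6],[0,0,0,0,0.1],[0,0,0,0,0],[0,0,0,0,0]]' 60; python3 -c "
from h import *; to(.437,-.248,.097,113)"
```

```text
t 4.05 d tool [0.0022 0.0039 0.0927] phi 112.86 turn -0.002 zaxis [-0.002  0.001 -1.   ] F [-0.9  0.3  0.9] w 0.0
t: 4.95
eef_pos: [0.4324, -0.252, 0.065]
tool_rot: [0.002, 0.553, 0.833, 0.0]
contact_force: [-7.7, 1.9, -3.4]
gripper_width: 0.134
grasp_force: 59.8
t 4.95 d tool [ 0.0018  0.0059 -0.032 ] phi 112.87 turn -0.002 zaxis [ 0.003 -0.001 -1.   ] F [-7.7  1.9 -3.4] w 0.134
```

```bash
python3 -m creep '[[0,0,0,0,0],[0,0,-0.01,0,0],[0,0,-0.02,0,0],[0,0,-0.03,0,0],[0,0,-0.04,0,0],[0,0,0,0,0],[0,0,0,0,0]]' 100; python3 -c "
from h import *; to(.50,.058,.165,88.4)
print([tuple(onz('top',(238,245),z).round(3)) for z in(0,.126)], onz('side',(295,240),0).round(3))"
```

```text
t: 5.65
eef_pos: [0.4305, -0.252, 0.1644]
tool_rot: [0.001, 0.553, 0.833, -0.0]
contact_force: [-0.6, -0.2, -5.4]
gripper_width: 0.119
grasp_force: 99.2
t 5.65 d tool [ 0.2587  0.1844 -0.001 ] phi 112.83 turn 0.426 zaxis [ 0.001 -0.001 -1.   ] F [-0.6 -0.2 -5.4] w 0.119
[(np.float64(0.387), np.float64(0.124), np.float64(0.0)), (np.float64(0.378), np.float64(0.117), np.float64(0.126))] [0.381 0.117 0.   ]
```

```bash
python3 -m creep '[[0.012,0.009,0,0,0],[0.025,0.018,0,0,0],[0.035,0.025,0,0,0],[0.035,0.025,0,0,0],[0.035,0.025,0,0,0],[0.035,0.025,0,0,0],[0.035,0.025,0,0,0],[0.025,0.018,0,0,0],[0.015,0.01,0,0,0],[0.007,0.004,0,0,0],[0,0,0,0.1,0],[0,0,0,0.14,0],[0,0,0,0.13,0],[0,0,0,0.056,0],[0,0,0,0,0],[0,0,0,0,0]]' 100; python3 -c "
from h import *; to(.50,.058,.165,88.4)
T=eyes.read_camera('top');S=eyes.read_camera('side')
cv2.imwrite('pics/hT.png',T);cv2.imwrite('pics/hS.png',S)
e=monitor.get_obs()['eef_pos']
p=[e[0],e[1],.165]
a=np.vstack([np.hstack([tile(T,(266,165),80,0),tile(S,(225,165),80,0)]),np.hstack([tile(T,proj('top',[.53,.058,.14]),40,0),tile(S,proj('side',[.53,.058,.14]),48,0)])])
cv2.imwrite('pics/h1.png',a)"
```

```text
t: 7.25
eef_pos: [0.4988, 0.0578, 0.1629]
tool_rot: [-0.0, 0.716, 0.698, -0.001]
contact_force: [0.3, -0.2, -5.1]
gripper_width: 0.119
grasp_force: 99.2
t 7.25 d tool [ 0.0002  0.0012 -0.0021] phi 88.52 turn 0.002 zaxis [-0.002 -0.001 -1.   ] F [ 0.3 -0.2 -5.1] w 0.119
```

View pics/h1.png

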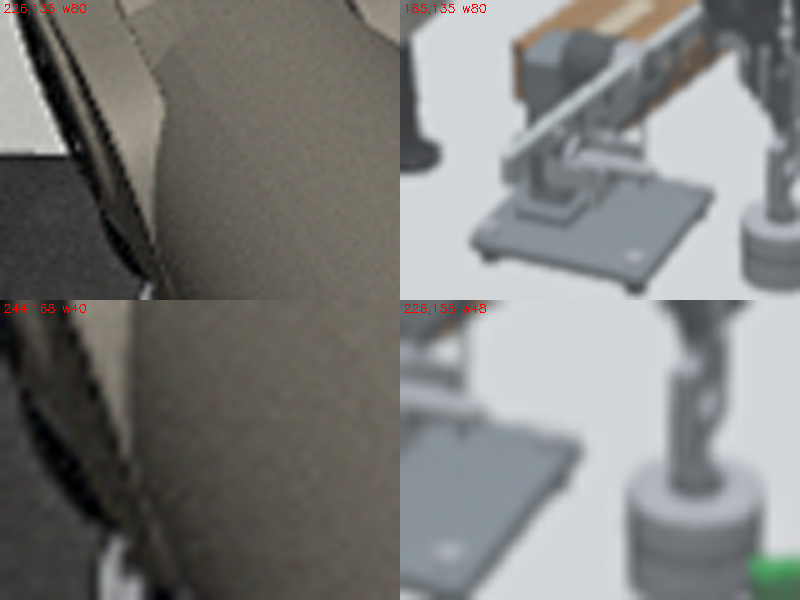

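```bash
python3 -c "
from h import *
np.set_printoptions(precision=4,suppress=True)
print('pin top', onz('top',(264.7,164.8),.1468), 'pin side at y', [ (lambda o,d:(o+d*(y-o[1])/d[1]))(*ray('side',(235.2,168.5))) for y in(.0555,.058,.0605)])
print('disc side', [onz('side',(261.5,179.4),z) for z in (.131,.134,.137)])
for y in(.0555,.058,.0605,.063): print(y,(lambda o,d:(o+d*(y-o[1])/d[1]))(*ray('side',(261.5,179.4))),(lambda o,d:(o+d*(y-o[1])/d[1]))(*ray('side',(263,168.6))))
S=cv2.imread('pics/hS.png'); g=S.max(2)
print('rows'); 
for r in range(160,177): print(r,*g[r,226:246])
print()
for r in range(162,196): print(r,*g[r,246:280])
"
```

```text
pin top [0.5774 0.0579 0.1468] pin side at y [array([0.5763, 0.0555, 0.1471]), array([0.5752, 0.058 , 0.1486]), array([0.5742, 0.0605, 0.1502])]
disc side [array([0.4983, 0.059 , 0.131 ]), array([0.4967, 0.0637, 0.134 ]), array([0.4951, 0.0683, 0.137 ])]
0.0555 [0.4995 0.0555 0.1287] [0.4958 0.0555 0.1633]
0.058 [0.4986 0.058  0.1303] [0.4949 0.058  0.1648]
0.0605 [0.4978 0.0605 0.1319] [0.4941 0.0605 0.1663]
0.063 [0.4969 0.063  0.1336] [0.4932 0.063  0.1679]
rows
160 116 114 99 95 114 142 157 160 193 216 218 217 217 217 216 216 216 216 217 216
161 149 140 119 136 168 193 196 174 193 215 218 217 217 217 216 216 216 216 216 217
162 163 154 144 161 186 205 202 176 192 215 218 217 217 216 217 216 216 216 216 217
163 146 141 139 148 161 175 175 167 193 216 218 217 216 216 216 216 216 216 217 216
164 128 124 123 125 127 131 137 153 192 216 218 217 216 216 216 216 216 216 217 216
165 144 138 133 128 125 120 118 144 191 216 218 217 216 216 216 216 216 217 216 216
166 173 170 167 161 156 142 133 150 190 214 218 217 217 216 217 217 217 216 216 216
167 175 177 180 180 179 173 167 173 193 208 
[... 4856 characters left out ...]

191 216 216 216 216 216 217 215 197 163 133 119 117 117 118 116 115 114 115 112 112 123 125 105 101 104 105 106 103 149 207 218 217 217 216
192 216 216 216 216 216 217 218 213 199 175 152 140 131 128 124 123 121 123 129 144 167 175 125 100 104 108 104 106 155 213 220 217 216 217
193 216 216 216 216 216 217 217 218 215 207 198 190 179 172 164 162 162 166 179 194 203 192 133 100 104 107 103 109 157 214 220 217 216 217
194 217 217 216 216 216 216 216 217 218 217 216 214 209 206 203 202 202 203 210 217 215 190 129 103 104 104 103 108 156 214 220 216 216 217
195 217 216 216 216 216 216 216 217 217 217 217 218 216 216 216 216 217 216 218 219 216 189 127 101 103 105 106 108 159 215 221 218 217 216
```

The side view shows the large weight hanging plumb: disc centre at (261,178), bore at (263,168.6), pin tip at (236,168). The top view is blocked by the arm. The eye has to drop about 19 mm and come forward about 68 mm to reach the tip.

```bash
python3 -m creep '[[0,0.01,0.01,0,0],[0,0.02,0.009,0,0],[0,0.018,0,0,0],[0,0.01,0,0,0],[0,0,0,0,0],[0,0,0,0,0]]' 100; python3 -c "
from h import *
np.set_printoptions(precision=4,suppress=True)
to(.567,.058,.144,88.4)
for ps in(-.06,-.029,0.): print(ps,proj('top',np.array([.5774,.0579,.1468])+.044*np.array([np.cos(ps),np.sin(ps),0])))
S=eyes.read_camera('side');cv2.imwrite('pics/iS.png',S);print(monitor.get_obs()['eef_pos'])
g=S.max(2)
for r in range(158,194): print(r,*g[r,226:266])
"
```

```text
t: 7.95
eef_pos: [0.557, 0.057, 0.1442]
tool_rot: [-0.0, 0.717, 0.698, -0.0]
contact_force: [-1.2, 1.0, -5.5]
gripper_width: 0.122
grasp_force: 99.3
t 7.95 d tool [0.0012 0.01   0.0002] phi 88.46 turn 0.001 zaxis [-0.001  0.    -1.   ] F [-1.2  1.  -5.5] w 0.122
-0.06 [266.228  148.1332]
-0.029 [265.6896 148.0943]
0.0 [265.185  148.0722]
[0.5567 0.057  0.1444]
158 106 109 110 105 93 85 85 101 153 186 172 128 87 80 81 83 96 114 105 85 108 159 200 217 218 217 216 216 216 217 216 216 216 217 217 217 217 216 217 217
159 100 106 104 92 87 104 112 133 184 209 191 153 120 88 81 82 93 111 110 119 163 200 216 218 217 216 216 216 217 217 216 216 217 217 217 217 217 217 216 217
160 114 112 98 94 114 141 157 159 192 215 210 195 168 109 80 82 89 107 124 160 202 217 219 217 216 216 216 217 217 217 216 217 217 217 217 217 217 217 216 216
161 150 139 119 135 167 192 196 175 193 216 219 215 190 121 79 81 87 108 140 179 214 220 218 217 216 216 216 216 216 216 217 217 217 217 217 217 217 216 217 217
162 163 152 143 160 185 205 202 176 192 216 219 218 202 141 88 83 88 104 134 175 215 219 217 216 216 217
[... 4435 characters left out ...]
216 217 217 217 217 217 217 216 216 216 216 217
190 130 123 119 120 124 131 134 125 118 120 121 120 121 121 120 117 114 115 114 115 112 108 108 157 213 219 217 217 217 217 217 217 217 217 216 216 216 216 216 218
191 187 172 152 128 106 105 109 107 111 118 119 120 122 123 121 119 117 115 116 114 110 107 119 169 212 218 217 216 217 217 217 217 217 216 216 215 216 216 216 218
192 214 207 197 167 109 81 84 94 118 128 123 119 119 119 118 117 116 116 114 111 111 124 158 197 216 217 217 217 217 217 217 217 216 216 216 216 216 216 216 218
193 218 218 216 198 146 112 108 133 167 173 154 134 125 120 118 114 115 117 120 123 141 168 198 215 218 217 217 216 217 217 217 217 216 216 216 216 216 216 217 218
```

```bash
python3 -m creep '[[-0.0015,0.005,-0.001,0,0],[0,0.005,0,0,0],[0,0.003,0,0,0],[0,0.003,0,0,0],[0,0.003,0,0,0],[0,0,0,0,0],[0,0,0,0,0]]' 100; python3 -c "
from h import *
np.set_printoptions(precision=4,suppress=True)
to(.577,.0565,.144,88.4)
S=eyes.read_camera('side');g=S.max(2)
for r in range(160,175): print(r,*g[r,222:246])
"
```

```text
t: 8.7
eef_pos: [0.5716, 0.055, 0.1437]
tool_rot: [-0.003, 0.716, 0.698, -0.004]
contact_force: [-9.3, 0.7, -4.1]
gripper_width: 0.115
grasp_force: 99.2
t 8.7 d tool [ 0.0016  0.0053 -0.0003] phi 88.51 turn 0.002 zaxis [-0.01  -0.001 -1.   ] F [-9.3  0.7 -4.1] w 0.115
160 108 112 108 104 106 104 96 96 114 142 159 139 97 81 84 86 102 130 175 214 220 218 217 217
161 119 133 132 127 123 108 110 145 173 192 199 162 108 89 87 88 103 127 169 215 220 217 217 217
162 125 135 136 142 149 137 146 183 199 206 207 170 135 115 108 102 103 115 159 212 219 217 217 217
163 114 125 130 144 156 152 156 177 186 190 194 172 161 145 134 118 105 107 149 205 218 217 216 217
164 102 118 124 132 140 138 138 144 149 156 164 170 178 173 152 122 105 104 143 198 217 218 217 217
165 126 133 134 131 128 124 122 121 121 124 133 156 170 172 145 113 103 106 143 197 217 218 217 216
166 169 167 166 161 155 143 136 132 128 126 129 141 143 144 120 108 111 110 142 198 217 218 217 216
167 181 180 182 180 178 173 171 166 161 159 153 144 127 120 109 120 133 122 143 197 217 218 217 216
168 168 172 176 173 173 174 178 180 181 182 174 148 124 116 114 138 158 136 144 198 217 218 217 217
169 146 151 157 155 147 146 153 161 167 172 169 143 123 117 120 151 171 138 141 195 216 218 217 217
170 129 126 134 136 122 112 121 131 139 144 143 129 121 118 117 144 158 128 132 181 206 211 213 214
171 123 117 124 124 112 108 121 136 141 140 133 123 120 119 112 122 128 117 131 162 185 195 199 201
172 124 120 123 121 115 122 136 150 153 151 143 128 122 118 109 107 112 125 142 152 158 166 167 170
173 126 124 123 121 123 137 147 154 155 155 149 134 122 118 109 107 115 137 152 152 146 144 144 144
174 128 128 121 124 135 148 152 152 153 154 152 138 123 118 109 108 121 148 161 160 155 149 146 140
```

```bash
cat >> h.py <<'E'
def av(n=4):
    A=[]
    for i in range(n):
        eyes.read_camera('side'); o=monitor.get_obs(); A.append(np.r_[o['contact_force'],o['torque'],o['eef_pos']])
    A=np.array(A); print('t',round(o['t'],2),'F',A.mean(0)[:3].round(2),'M',A.mean(0)[3:6].round(4),'p',A.mean(0)[6:].round(4),'sdM',A.std(0)[3:6].round(3))
E
python3 -c "
from h import *; av(6)"; python3 -m creep '[[0,-0.005,0,0,0],[0,-0.003,0,0,0],[0,0,0,0,0],[0,0,0,0,0]]' 100;python3 -c "
from h import *; av(6)
S=eyes.read_camera('side');g=S.max(2)
for r in range(160,175): print(r,*g[r,222:246])"
```

```text
t 9.05 F [-10.04   0.99  -4.44] M [0.1768 2.6129 0.0165] p [0.5716 0.055  0.1438] sdM [0.009 0.017 0.036]
t: 9.45
eef_pos: [0.5692, 0.055, 0.1461]
tool_rot: [0.0, 0.717, 0.697, 0.001]
contact_force: [0.2, 0.1, -4.9]
gripper_width: 0.115
grasp_force: 99.2
t 9.75 F [-0.07 -0.29 -5.08] M [-0.0043 -0.0034 -0.0063] p [0.5689 0.0551 0.1459] sdM [0.03  0.024 0.036]
160 120 128 121 118 119 115 102 95 115 142 158 157 166 144 98 82 85 96 121 168 214 220 217 216
161 121 134 136 145 157 143 125 135 165 192 197 176 183 174 122 94 92 99 112 161 214 219 217 217
162 113 128 136 155 168 151 140 155 177 201 202 179 187 186 142 118 106 102 106 158 213 219 217 217
163 107 121 130 141 147 135 133 144 150 168 174 167 186 192 166 147 121 104 105 158 213 219 217 217
164 128 135 137 134 129 123 121 123 123 128 133 146 172 188 178 155 122 103 105 158 214 220 217 216
165 169 170 172 160 150 140 133 133 127 122 118 124 143 162 161 135 111 105 107 158 214 220 217 216
166 182 185 187 181 176 172 170 172 161 147 137 129 124 128 128 112 112 118 113 157 214 220 217 216
167 172 179 179 174 173 177 182 186 181 175 170 160 130 118 115 110 129 141 124 158 213 219 217 217
168 150 156 155 151 147 149 158 165 170 173 176 171 136 118 115 118 149 164 131 158 213 220 217 217
169 130 126 130 131 120 113 120 131 140 145 152 151 129 119 115 121 153 163 128 155 212 219 217 217
170 124 119 124 124 109 97 107 124 135 134 133 123 120 120 115 116 136 138 117 151 202 212 213 215
171 125 121 125 123 111 108 122 142 149 147 139 117 120 122 115 110 115 115 122 151 184 196 198 201
172 127 125 124 121 116 123 136 151 155 154 147 130 125 122 115 107 109 121 140 151 159 166 167 169
173 134 130 118 119 124 137 146 154 154 154 152 142 128 122 116 106 109 128 153 154 147 145 143 144
174 133 130 116 120 135 148 151 152 152 153 156 152 135 122 117 109 110 134 167 169 161 151 146 139
```

```bash
python3 -m creep '[[0.003,0,0,0,0],[0,0.003,0,0,0],[0,0.003,0,0,0],[0,0.003,0,0,0],[0,0,0,0,0],[0,0,0,0,0]]' 100;python3 -c "
from h import *; av(6)
S=eyes.read_camera('side');g=S.max(2)
for r in range(162,173): print(r,*g[r,222:246])"
```

```text
t: 10.4
eef_pos: [0.572, 0.059, 0.1435]
tool_rot: [-0.004, 0.716, 0.698, -0.004]
contact_force: [-11.3, 1.1, -4.1]
gripper_width: 0.12
grasp_force: 99.3
t 10.7 F [-11.9    2.05  -4.27] M [ 0.6538  3.0768 -0.0236] p [0.572  0.0589 0.1435] sdM [0.031 0.032 0.025]
162 124 137 143 144 150 137 146 183 199 207 209 166 110 91 89 96 112 141 184 215 218 217 217 217
163 113 125 131 144 156 151 156 177 185 190 193 165 129 113 105 101 105 130 182 215 218 217 217 216
164 107 119 125 132 139 138 139 144 148 156 166 168 159 143 122 106 104 128 182 215 219 217 217 216
165 136 135 133 130 129 124 122 121 121 128 148 176 179 160 125 106 104 129 182 215 219 217 217 217
166 172 168 166 161 154 144 136 132 128 128 137 161 165 147 117 106 105 128 182 216 219 217 217 216
167 181 180 181 180 178 173 170 166 161 154 139 133 133 122 111 118 116 128 182 216 219 216 216 217
168 168 172 175 174 173 174 177 180 180 175 151 126 119 111 119 144 136 131 181 216 219 217 217 217
169 146 149 153 153 147 146 152 161 167 166 148 126 118 110 133 169 154 129 172 214 219 217 217 217
170 128 124 130 134 122 112 120 131 139 141 133 123 118 112 138 175 155 121 154 198 207 211 213 215
171 122 118 123 124 113 109 121 135 141 139 131 122 119 111 126 152 134 115 140 172 186 195 198 201
172 124 119 122 120 115 122 136 151 154 151 139 125 118 112 111 121 118 125 144 154 159 166 167 169
```

```bash
python3 -m creep '[[0,-0.006,0,0,0],[0,-0.003,0,0,0],[-0.0035,0,0.0025,0,0],[0,0.003,0,0,0],[0,0.003,0,0,0],[0,0.003,0,0,0],[0,0,0,0,0],[0,0,0,0,0]]' 100;python3 -c "
from h import *; av(4)"
```

```text
t: 11.55
eef_pos: [0.578, 0.0545, 0.1433]
tool_rot: [0.0, 0.717, 0.697, 0.0]
contact_force: [-0.3, -0.3, -4.9]
gripper_width: 0.12
grasp_force: 99.2
t 11.75 F [-0.07  0.29 -5.26] M [ 0.0161 -0.0398 -0.0275] p [0.5777 0.0545 0.1433] sdM [0.01  0.009 0.019]
```

```bash
python3 -m creep '[[0,0.003,0,0,0],[0,0.003,0,0,0],[0,0.003,0,0,0],[0,0.003,0,0,0],[0,0,0,0,0]]' 100;python3 -c "
from h import *; av(3)"
```

```text
t: 12.25
eef_pos: [0.5901, 0.054, 0.1432]
tool_rot: [0.0, 0.717, 0.697, 0.0]
contact_force: [0.3, -0.8, -4.7]
gripper_width: 0.116
grasp_force: 99.2
t 12.4 F [-0.45 -0.14 -5.26] M [ 0.0043 -0.0908  0.0225] p [0.5897 0.0541 0.1432] sdM [0.024 0.009 0.035]
```

```bash
python3 -m creep '[[0,0.002,0,0,0],[0,0.002,0,0,0],[0,0.002,0,0,0],[0,0,0,0,0]]' 100;python3 -c "
from h import *; av(3)"
```

```text
t: 12.8
eef_pos: [0.5958, 0.054, 0.1432]
tool_rot: [-0.0, 0.717, 0.697, 0.0]
contact_force: [-0.3, 0.6, -5.6]
gripper_width: 0.119
grasp_force: 99.2
t 12.95 F [ 0.18  0.37 -5.29] M [ 0.1702 -0.0211  0.0087] p [0.5958 0.054  0.1433] sdM [0.011 0.008 0.008]
```

```bash
python3 -m creep '[[0.001,0.002,0,0,0],[0,0.002,0,0,0],[0,0.002,0,0,0],[0,0,0,0,0]]' 100;python3 -c "
from h import *; av(3)"
```

```text
t: 13.35
eef_pos: [0.6014, 0.0545, 0.1429]
tool_rot: [-0.0, 0.717, 0.697, -0.0]
contact_force: [-2.9, -0.2, -4.7]
gripper_width: 0.117
grasp_force: 99.2
t 13.5 F [-2.03  0.32 -5.36] M [-0.0264  0.5955 -0.006 ] p [0.6014 0.0545 0.143 ] sdM [0.006 0.029 0.026]
```

```bash
python3 -m creep '[[0,0.002,0,0,0],[0,0.002,0,0,0],[0,0,0,0,0]]' 100;python3 -c "
from h import *; av(3)"
```

```text
t: 13.8
eef_pos: [0.6053, 0.0546, 0.143]
tool_rot: [-0.0, 0.717, 0.697, -0.0]
contact_force: [-4.7, -0.4, -4.9]
gripper_width: 0.116
grasp_force: 99.2
t 13.95 F [-3.87 -0.12 -4.96] M [-3.0900e-02  1.0842e+00 -5.0000e-04] p [0.6053 0.0546 0.143 ] sdM [0.017 0.026 0.046]
```

```bash
python3 -m creep '[[0,0.002,0,0,0],[0,0.002,0,0,0],[0,0.002,0,0,0],[0,0.002,0,0,0],[0,0,0,0,0]]' 100;python3 -c "
from h import *; av(2)"
```

```text
t: 14.45
eef_pos: [0.6148, 0.0544, 0.1436]
tool_rot: [0.001, 0.717, 0.697, 0.001]
contact_force: [-1.3, -0.2, -5.1]
gripper_width: 0.118
grasp_force: 99.1
t 14.55 F [ 0.17  0.19 -5.99] M [0.0214 0.057  0.0099] p [0.6147 0.0544 0.1437] sdM [0.036 0.085 0.004]
```

```bash
python3 -m creep '[[0,0.002,0,0,0],[0,0.002,0,0,0],[0,0.002,0,0,0],[0,0,0,0,0]]' 100;python3 -c "
from h import *; av(2)"
```

```text
t: 14.95
eef_pos: [0.6192, 0.0543, 0.143]
tool_rot: [-0.0, 0.717, 0.698, -0.0]
contact_force: [-4.2, 0.1, -5.4]
gripper_width: 0.113
grasp_force: 99.2
t 15.05 F [-3.71  0.16 -4.49] M [ 0.1502  1.0158 -0.0165] p [0.6193 0.0544 0.143 ] sdM [0.024 0.033 0.05 ]
```

```bash
python3 -m creep '[[0,0.002,0,0,0],[0,0.002,0,0,0],[0,0,0,0,0]]' 100;python3 -c "
from h import *; av(2)"
```

```text
t: 15.35
eef_pos: [0.6207, 0.0545, 0.1421]
tool_rot: [-0.002, 0.716, 0.698, -0.002]
contact_force: [-9.7, 1.5, -3.8]
gripper_width: 0.117
grasp_force: 99.3
t 15.45 F [-9.97  1.4  -4.81] M [ 0.2745  2.465  -0.0147] p [0.6207 0.0545 0.1422] sdM [0.002 0.011 0.008]
```

```bash
python3 -m creep '[[0,-0.003,0,0,0],[0,-0.003,0,0,0],[0,0,0,0,0]]' 100;python3 -c "
from h import *; av(2)"
```

```text
t: 15.75
eef_pos: [0.6183, 0.0542, 0.1437]
tool_rot: [0.001, 0.717, 0.697, 0.001]
contact_force: [-2.5, 0.9, -5.5]
gripper_width: 0.12
grasp_force: 99.2
t 15.85 F [-1.3   0.92 -5.04] M [ 0.1964  0.3563 -0.002 ] p [0.6183 0.0542 0.1437] sdM [0.015 0.014 0.027]
```

```bash
python3 -m creep '[[0,-0.002,0,0,0],[0,0,0,0,0]]' 100;python3 -c "
from h import *; av(2)
S=eyes.read_camera('side');cv2.imwrite('pics/jS.png',S)
cv2.imwrite('pics/j1.png',cv2.resize(S[135:195,190:270],(800,600),interpolation=cv2.INTER_CUBIC))"
```

```text
t: 16.05
eef_pos: [0.618, 0.0541, 0.1442]
tool_rot: [0.002, 0.717, 0.697, 0.002]
contact_force: [5.6, 0.4, -5.6]
gripper_width: 0.12
grasp_force: 99.3
t 16.15 F [ 5.58 -0.1  -5.61] M [ 0.0434 -1.3176 -0.0319] p [0.6179 0.0541 0.1442] sdM [0.042 0.018 0.048]
```

```bash
python3 -m creep '[[0,0.002,0,0,0],[0,0,0.001,0,0],[0,0,0.0015,0,0],[0,0,0.0015,0,0],[0,0,0.0015,0,0],[0,0,0.0015,0,0],[0,0,0.0015,0,0],[0,0,0.0015,0,0],[0,0,0.0015,0,0],[0,0,0.0015,0,0],[0,0,0,0,0]]' 100;python3 -c "
from h import *; av(2)"
```

```text
t: 17.3
eef_pos: [0.618, 0.0549, 0.1303]
tool_rot: [0.0, 0.716, 0.698, 0.001]
contact_force: [4.9, 3.5, -2.1]
gripper_width: 0.118
grasp_force: 99.5
t 17.4 F [ 4.46  2.32 -3.01] M [ 0.6355 -1.0084 -0.0486] p [0.618  0.0548 0.1304] sdM [0.006 0.019 0.008]
```

```bash
python3 -m creep '[[0,0,0.0015,0,0],[0,0,0.0015,0,0],[0,0,0.0015,0,0],[0,0,0.0015,0,0],[0,0,0.0015,0,0],[0,0,0.0015,0,0],[0,0,0,0,0]]' 100;python3 -c "
from h import *; av(2)"
```

```text
t: 18.1
eef_pos: [0.618, 0.0546, 0.1213]
tool_rot: [0.0, 0.717, 0.698, 0.001]
contact_force: [4.6, 2.1, -1.0]
gripper_width: 0.119
grasp_force: 99.6
t 18.2 F [ 4.5   3.36 -2.07] M [ 0.7135 -1.015  -0.0702] p [0.618  0.0547 0.1214] sdM [0.039 0.005 0.031]
```

```bash
python3 -m creep '[[0.0015,0.002,0.0015,0,0],[0,0,0.0015,0,0],[0,0,0.0015,0,0],[0,0,0.0015,0,0],[0,0,0.0015,0,0],[0,0,0.0015,0,0],[0,0,0,0,0]]' 100;python3 -c "
from h import *; av(3)"
```

```text
t: 18.9
eef_pos: [0.6184, 0.0551, 0.1116]
tool_rot: [-0.0, 0.717, 0.697, -0.001]
contact_force: [-5.2, -1.8, -0.3]
gripper_width: 0.118
grasp_force: 99.9
t 19.05 F [-5.35 -2.16 -0.16] M [-0.4537  1.2719 -0.0257] p [0.6185 0.0552 0.1117] sdM [0.016 0.027 0.019]
```

```bash
python3 -m creep '[[0,0,0.0015,0,0],[0,0,0.0015,0,0],[0,0,0.0015,0,0],[0,0,0,0,0]]' 100;python3 -c "
from h import *; av(4)"
```

```text
t: 19.45
eef_pos: [0.6186, 0.0551, 0.1073]
tool_rot: [-0.0, 0.717, 0.697, -0.001]
contact_force: [-6.5, -2.1, -0.3]
gripper_width: 0.114
grasp_force: 100.0
t 19.65 F [-5.29 -1.95 -0.08] M [-0.5078  1.2985 -0.0031] p [0.6186 0.0551 0.1074] sdM [0.03  0.014 0.016]
```

```bash
python3 -m creep '[[-0.0007,-0.0012,0,0,0],[0,0,0,0,0]]' 100;python3 -c "
from h import *; av(2)"; python3 -m creep '[[0,0,0,0,0.16],[0,0,0,0,0.2],[0,0,0,0,0.3],[0,0,0,0,0.3],[0,0,0,0,0.3]]' 20;python3 -c "
from h import *; av(2)"
```

```text
t: 19.85
eef_pos: [0.6185, 0.055, 0.108]
tool_rot: [0.0, 0.717, 0.697, 0.0]
contact_force: [-2.7, -1.5, -0.1]
gripper_width: 0.115
grasp_force: 99.9
t 19.95 F [-2.54 -1.07 -0.13] M [-0.2964  0.7793 -0.0079] p [0.6185 0.055  0.1079] sdM [0.012 0.004 0.033]
t: 20.45
eef_pos: [0.6187, 0.0551, 0.1079]
tool_rot: [0.0, 0.717, 0.697, 0.0]
contact_force: [-0.4, -0.0, 0.2]
gripper_width: 0.298
grasp_force: 0.0
t 20.55 F [-0.59  0.34  0.13] M [ 0.0079 -0.0036  0.0165] p [0.6185 0.0551 0.1078] sdM [0.008 0.017 0.03 ]
```

```bash
python3 -m creep '[[0,0,-0.015,0,0.3],[0,0,-0.03,0,0.3],[0,0,-0.04,0,0.3],[0,0,-0.02,0,0.3],[0,0,0,0,0.3]]' 40;python3 -c "
from h import *; to(.447,.2165,.2,80)"
```

```text
t: 21.05
eef_pos: [0.6208, 0.056, 0.2178]
tool_rot: [0.002, 0.717, 0.697, 0.003]
contact_force: [-0.3, -0.7, 0.3]
gripper_width: 0.3
grasp_force: 0.0
t 21.05 d tool [ 0.1558 -0.1782  0.0166] phi 88.45 turn 0.148 zaxis [ 0.008  0.001 -1.   ] F [-0.3 -0.7  0.3] w 0.3
```

```bash
python3 -m creep '[[0.012,-0.014,0,0,0.4],[0.03,-0.035,0,0,0.5],[0.033,-0.037,0,0,0.5],[0.033,-0.037,0,0,0.5],[0.03,-0.034,0,0,0.5],[0.018,-0.021,0,0,0.5],[0,0,0,0.14,0.5],[0,0,0,0,0.5]]' 60;python3 -c "
from h import *; to(.447,.2165,.055,80)
S=eyes.read_camera('side');T=eyes.read_camera('top')
cv2.imwrite('pics/kS.png',S);cv2.imwrite('pics/kT.png',T)
def up(im,x,y,w,h): return cv2.resize(im[y:y+h,x:x+w],(400,300),interpolation=cv2.INTER_CUBIC)
cv2.imwrite('pics/k1.png',np.vstack([np.hstack([up(S,190,125,80,60),up(S,240,115,40,30)]),np.hstack([up(T,235,130,60,45),up(T,335,138,60,45)])]))"
```

```text
t: 21.85
eef_pos: [0.4423, 0.2164, 0.2119]
tool_rot: [0.0, 0.763, 0.646, -0.001]
contact_force: [-0.4, -0.4, 0.7]
gripper_width: 0.5
grasp_force: 0.0
t 21.85 d tool [0.0012 0.0048 0.1569] phi 80.52 turn 0.009 zaxis [-0.002 -0.001 -1.   ] F [-0.4 -0.4  0.7] w 0.5
```

View pics/k1.png

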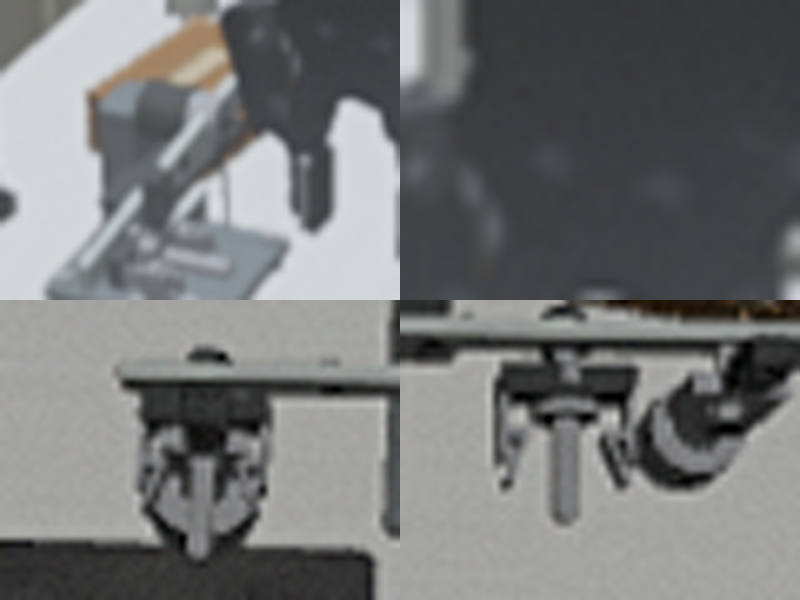

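The picture shows the large weight hung on the left pin with its jaws closed symmetrically, top (265,150). The beam is slightly left-down, and the free right pin tip is at top (360,171). Next is the small weight.

```bash
python3 -c "
from h import *
print('green',onz('top',(212,192),.02).round(3),'pinR',[onz('top',(359.6,170.9),z).round(4) for z in(.135,.138,.141)])"; python3 -m creep '[[0.001,0.005,0.03,0,0.5],[0,0,0.04,0,0.5],[0,0,0.035,0,0.5],[0,0,0.025,0,0.5],[0,0,0.015,0,0.5],[0,0,0.01,0,0.5],[0,0,0,0,0.5]]' 40;python3 -c "
from h import *; to(.447,.2165,.057,80)"
```

```text
green [0.531 0.203 0.02 ] pinR [array([ 0.5724, -0.1819,  0.135 ]), array([ 0.5716, -0.1811,  0.138 ]), array([ 0.5707, -0.1803,  0.141 ])]
t: 22.65
eef_pos: [0.4495, 0.2156, 0.057]
tool_rot: [-0.0, 0.763, 0.646, -0.001]
contact_force: [0.5, -0.6, -0.1]
gripper_width: 0.504
grasp_force: 0.0
t 22.65 d tool [ 0.0005 -0.0026 -0.    ] phi 80.45 turn 0.008 zaxis [-0.001 -0.001 -1.   ] F [ 0.5 -0.6 -0.1] w 0.504
```

```bash
python3 -m creep '[[0,-0.0025,0,0,0.3],[0,0,0,0,0.2],[0,0,0,0,0.1],[0,0,0,0,0],[0,0,0,0,0],[0,0,0,0,0]]' 60;python3 -c "
from h import *; av(3)"
```

```text
t: 23.25
eef_pos: [0.4482, 0.2171, 0.0589]
tool_rot: [0.0, 0.764, 0.646, 0.001]
contact_force: [-0.7, 0.2, 6.9]
gripper_width: 0.124
grasp_force: 59.7
t 23.4 F [-0.74 -0.09  7.72] M [-0.0228  0.2505  0.0107] p [0.4482 0.2171 0.0589] sdM [0.019 0.009 0.028]
```

```bash
python3 -m creep '[[0,0,0,0,0],[0,0,-0.01,0,0],[0,0,-0.02,0,0],[0,0,-0.03,0,0],[0,0,-0.04,0,0],[0,0,-0.03,0,0],[0,0,-0.01,0,0],[0,0,0,0,0],[0,0,0,-0.138,0],[0,0,0,0,0]]' 100;python3 -c "
from h import *; to(.505,-.178,.2,88.4);av(3)"
```

```text
t: 24.4
eef_pos: [0.4461, 0.2154, 0.1958]
tool_rot: [-0.001, 0.717, 0.697, -0.002]
contact_force: [-0.5, -0.4, -2.6]
gripper_width: 0.12
grasp_force: 97.9
t 24.4 d tool [-0.3916  0.0697 -0.0038] phi 88.41 turn 0.0 zaxis [-0.003 -0.001 -1.   ] F [-0.5 -0.4 -2.6] w 0.12
t 24.55 F [-0.11 -0.19 -2.12] M [-0.0117 -0.0076  0.0188] p [0.4464 0.2157 0.1962] sdM [0.018 0.02  0.014]
```

```bash
python3 -m creep '[[-0.015,0.002,0,0,0],[-0.03,0.004,0,0,0],[-0.045,0.006,0,0,0],[-0.045,0.006,0,0,0],[-0.045,0.006,0,0,0],[-0.045,0.008,0,0,0],[-0.045,0.008,0,0,0],[-0.045,0.01,0,0,0],[-0.04,0.01,0,0,0],[-0.025,0.007,0,0,0],[-0.012,0.003,0,0,0],[0,0,0.03,0,0],[0,0,0.02,0,0],[0,0,0,0,0],[0,0,0,0,0]]' 100;python3 -c "
from h import *; to(.505,-.178,.14,88.4);av(2)
S=eyes.read_camera('side');cv2.imwrite('pics/mS.png',S);g=S.max(2)
p=proj('side',[.5715,-.181,.138]);print('pin exp',p);e=monitor.get_obs()['eef_pos'];q=proj('side',e+[0,0,.006]);print('eye exp',q)
x0,y0=int(p[0])-12,int(p[1])-10
print('pin',x0)
for r in range(y0,y0+22): print(r,*g[r,x0:x0+24])
x0,y0=int(q[0])-12,int(q[1])-10
print('eye',x0)
for r in range(y0,y0+28): print(r,*g[r,x0:x0+24])
"
```

```text
t: 26.05
eef_pos: [0.5059, -0.1763, 0.1478]
tool_rot: [-0.0, 0.717, 0.697, 0.0]
contact_force: [0.6, 0.6, -2.7]
gripper_width: 0.12
grasp_force: 97.9
t 26.05 d tool [-0.0017 -0.0008  0.0078] phi 88.39 turn -0.0 zaxis [-0.001  0.001 -1.   ] F [ 0.6  0.6 -2.7] w 0.12
t 26.15 F [ 0.28  0.05 -1.82] M [ 0.0061 -0.0188 -0.0152] p [ 0.5067 -0.1768  0.1487] sdM [0.011 0.035 0.002]
pin exp [264.97027735 136.73551463]
eye exp [284.14809255 135.52097837]
pin 252
126 132 173 181 147 116 108 123 144 109 77 87 107 115 120 121 121 127 129 129 140 150 152 150 147
127 147 188 192 156 119 108 118 126 99 99 124 126 131 147 147 137 138 140 137 128 131 133 133 132
128 133 161 167 150 124 117 122 127 129 158 185 174 165 182 185 179 180 182 177 161 167 174 176 174
129 110 117 128 138 133 144 150 152 169 195 213 205 194 200 201 201 201 202 202 192 197 199 201 200
130 111 121 120 123 129 152 167 160 171 193 208 207 205 204 203 203 202 203 202 199 201 202 203 205
131 131 152 129 111 116 133 147 139 140 155 170 180 194 199 200 200 200 199 195 193 199 202 203 205
132 150 160 130 114 118 119 119 112 112 117 122 
[... 3629 characters left out ...]

146 217 217 217 218 219 214 195 187 185 167 132 119 118 123 144 173 188 197 213 219 219 219 219 219
147 217 217 217 217 218 210 173 166 181 181 166 161 161 162 171 181 178 181 204 217 219 218 218 218
148 218 217 217 218 219 210 161 137 155 163 167 171 172 172 169 163 149 158 198 217 219 218 218 217
149 218 217 217 218 220 210 159 119 123 132 140 147 148 148 144 132 119 146 199 219 221 220 219 219
150 217 217 218 218 220 210 158 113 113 118 121 124 123 123 120 114 106 141 195 216 218 217 217 217
151 217 218 217 218 220 210 158 114 110 112 113 111 111 110 110 107 104 126 167 186 191 193 193 196
152 217 217 217 217 219 210 162 118 113 114 116 114 113 112 112 110 108 113 130 142 147 151 151 156
```

```bash
python3 -c "
from h import *
np.set_printoptions(precision=4,suppress=True)
def aty(uv,y):
    o,d=ray('side',uv); return o+d*(y-o[1])/d[1]
print('L eye',aty((241.1,180.0),.0605)+[0,0,.034],'pin',aty((232,168.25),.0570),'TCP .557 .057 .1444')
for yp in(-.1805,-.182): print('R pin',aty((263,135.65),yp), 'tip',aty((265.3,136),yp))
for ye in(-.1758,-.1773): print('R eye',aty((283.6,146.5),ye)+[0,0,.034])
av(3)"
```

```text
L eye [0.5572 0.0605 0.1511] pin [0.5852 0.057  0.1468] TCP .557 .057 .1444
R pin [ 0.5781 -0.1805  0.1409] tip [ 0.5703 -0.1805  0.141 ]
R pin [ 0.5786 -0.182   0.1402] tip [ 0.5708 -0.182   0.1403]
R eye [ 0.5067 -0.1758  0.1512]
R eye [ 0.5071 -0.1773  0.1504]
t 26.35 F [-0.06 -0.06 -2.19] M [ 0.0054  0.0116 -0.0275] p [ 0.5066 -0.1774  0.1488] sdM [0.012 0.036 0.015]
```

```bash
python3 -m creep '[[-0.001,0.01,0.005,0,0],[0,0.02,0.004,0,0],[0,0.015,0,0,0],[0,0.01,0,0,0],[0,0.003,0,0,0],[0,0.003,0,0,0],[0,0.003,0,0,0],[0,0.003,0,0,0],[0,0,0,0,0]]' 100;python3 -c "
from h import *; av(3)"
```

```text
t: 27.25
eef_pos: [0.5731, -0.1806, 0.1388]
tool_rot: [0.0, 0.717, 0.697, 0.0]
contact_force: [0.3, -0.5, -2.7]
gripper_width: 0.118
grasp_force: 97.9
t 27.4 F [-0.32 -0.02 -3.4 ] M [-0.0405 -0.0242 -0.0082] p [ 0.5729 -0.1805  0.1388] sdM [0.023 0.036 0.019]
```

```bash
python3 -m creep '[[0,0.003,0.0015,0,0],[0,0.003,0.0015,0,0],[0,0,0,0,0]]' 100;python3 -c "
from h import *; av(5)"
```

```text
t: 27.7
eef_pos: [0.5792, -0.1805, 0.1355]
tool_rot: [-0.0, 0.717, 0.697, 0.0]
contact_force: [0.1, 0.7, -3.8]
gripper_width: 0.117
grasp_force: 98.0
t 27.95 F [-0.11 -0.04 -2.34] M [-0.0336 -0.0096 -0.0106] p [ 0.5789 -0.1806  0.1357] sdM [0.014 0.03  0.026]
```

```bash
python3 -m creep '[[0,0.003,0,0,0],[0,0.003,0,0,0],[0,0.003,0,0,0],[0,0,0,0,0]]' 100;python3 -c "
from h import *; av(5)"
```

```text
t: 28.35
eef_pos: [0.5882, -0.1808, 0.1356]
tool_rot: [-0.0, 0.717, 0.697, 0.0]
contact_force: [0.0, -0.2, -1.7]
gripper_width: 0.118
grasp_force: 98.0
t 28.6 F [ 0.2  -0.23 -2.61] M [-0.033  -0.0688 -0.0178] p [ 0.5881 -0.1808  0.1357] sdM [0.041 0.026 0.031]
```

```bash
python3 -m creep '[[0,0.002,0,0,0],[0,0.002,0,0,0],[0,0.002,0,0,0],[0,0,0,0,0]]' 100;python3 -c "
from h import *; av(2)"
```

```text
t: 29.0
eef_pos: [0.5936, -0.1811, 0.1354]
tool_rot: [-0.0, 0.717, 0.697, -0.0]
contact_force: [-2.5, 0.4, -2.8]
gripper_width: 0.114
grasp_force: 98.0
t 29.1 F [-1.62  0.09 -2.18] M [-0.018   0.6533  0.0091] p [ 0.5936 -0.181   0.1355] sdM [0.002 0.011 0.028]
```

```bash
python3 -m creep '[[0,0.002,0,0,0],[0,0.002,0,0,0],[0,0,0,0,0]]' 100;python3 -c "
from h import *; av(2)"
```

```text
t: 29.4
eef_pos: [0.5973, -0.1812, 0.1354]
tool_rot: [-0.001, 0.717, 0.697, -0.0]
contact_force: [-4.9, 0.8, -2.6]
gripper_width: 0.113
grasp_force: 98.0
t 29.5 F [-5.07  0.21 -2.38] M [-0.011   1.2437 -0.0128] p [ 0.5973 -0.1811  0.1354] sdM [0.    0.013 0.034]
```

```bash
python3 -m creep '[[0,0.002,0,0,0],[0,0.002,0,0,0],[0,0,0,0,0]]' 100;python3 -c "
from h import *; av(2)"
```

```text
t: 29.8
eef_pos: [0.6032, -0.1812, 0.1362]
tool_rot: [0.001, 0.717, 0.697, 0.001]
contact_force: [-1.8, -0.2, -3.1]
gripper_width: 0.117
grasp_force: 98.2
t 29.9 F [-0.98 -0.16 -2.32] M [-0.021   0.1194  0.0094] p [ 0.6031 -0.1812  0.1362] sdM [0.003 0.034 0.012]
```

```bash
python3 -m creep '[[0,0.002,0,0,0],[0,0.002,0,0,0],[0,0.002,0,0,0],[0,0,0,0,0]]' 100;python3 -c "
from h import *; av(2)"
```

```text
t: 30.3
eef_pos: [0.6076, -0.1815, 0.1355]
tool_rot: [-0.0, 0.717, 0.697, -0.0]
contact_force: [-3.6, -0.2, -1.5]
gripper_width: 0.111
grasp_force: 98.2
t 30.4 F [-2.99 -0.67 -2.34] M [-0.0425  0.7854  0.0059] p [ 0.6076 -0.1815  0.1355] sdM [0.04  0.009 0.016]
```

```bash
python3 -m creep '[[0,0.002,0,0,0],[0,0.0015,0,0,0],[0,0,0,0,0]]' 100;python3 -c "
from h import *; av(2)"
```

```text
t: 30.7
eef_pos: [0.6111, -0.1816, 0.1356]
tool_rot: [-0.0, 0.717, 0.697, -0.0]
contact_force: [-4.9, -0.5, -1.9]
gripper_width: 0.116
grasp_force: 98.2
t 30.8 F [-4.97  0.22 -2.83] M [-0.0085  1.123   0.0194] p [ 0.611  -0.1816  0.1355] sdM [0.012 0.021 0.001]
```

```bash
python3 -m creep '[[0,0.0015,0,0,0],[0,0.0015,0,0,0],[0,0,0,0,0]]' 100;python3 -c "
from h import *; av(2)"
```

```text
t: 31.1
eef_pos: [0.6118, -0.1817, 0.1347]
tool_rot: [-0.002, 0.717, 0.697, -0.002]
contact_force: [-8.6, 0.6, -2.0]
gripper_width: 0.111
grasp_force: 98.4
t 31.2 F [-8.76  0.42 -1.52] M [0.1024 2.2598 0.0354] p [ 0.6118 -0.1817  0.1347] sdM [0.003 0.011 0.011]
```

```bash
python3 -m creep '[[0,-0.003,0,0,0],[0,-0.003,0,0,0],[0,0,0,0,0]]' 100;python3 -c "
from h import *; av(2)"
```

```text
t: 31.5
eef_pos: [0.6094, -0.1814, 0.1363]
tool_rot: [0.001, 0.717, 0.697, 0.001]
contact_force: [-0.6, -0.1, -2.4]
gripper_width: 0.113
grasp_force: 98.3
t 31.6 F [-0.44  0.42 -3.09] M [-0.0966  0.1008 -0.0075] p [ 0.6094 -0.1815  0.1363] sdM [0.033 0.033 0.014]
```

```bash
python3 -m creep '[[0,-0.002,0,0,0],[0,0,0,0,0]]' 100;python3 -c "
from h import *; av(2)"
```

```text
t: 31.8
eef_pos: [0.6091, -0.1814, 0.1369]
tool_rot: [0.002, 0.717, 0.697, 0.002]
contact_force: [5.0, -0.5, -3.1]
gripper_width: 0.114
grasp_force: 98.4
t 31.9 F [ 5.41 -0.24 -3.4 ] M [-0.1736 -1.3395 -0.0396] p [ 0.6091 -0.1814  0.1369] sdM [0.012 0.    0.007]
```

```bash
python3 -m creep '[[0,0.0018,0,0,0],[0,0,0.001,0,0],[0,0,0.001,0,0],[0,0,0.001,0,0],[0,0,0.001,0,0],[0,0,0.001,0,0],[0,0,0.001,0,0],[0,0,0.001,0,0],[0,0,0.001,0,0],[0,0,0,0,0]]' 100;python3 -c "
from h import *; av(4)"
```

```text
t: 32.9
eef_pos: [0.6091, -0.1816, 0.1282]
tool_rot: [0.001, 0.717, 0.697, 0.001]
contact_force: [4.9, -1.8, 0.8]
gripper_width: 0.116
grasp_force: 98.8
t 33.1 F [ 5.18 -1.58  0.95] M [-0.2738 -1.2467  0.0154] p [ 0.6091 -0.1817  0.1283] sdM [0.038 0.022 0.023]
```

```bash
python3 -m creep '[[0,0,0.001,0,0],[0,0,0.001,0,0],[0,0,0.001,0,0],[0,0,0.001,0,0],[0,0,0.001,0,0],[0,0,0,0,0]]' 100;python3 -c "
from h import *; av(5)"
```

```text
t: 33.7
eef_pos: [0.6091, -0.1816, 0.1233]
tool_rot: [0.001, 0.717, 0.697, 0.001]
contact_force: [5.3, -2.0, 1.4]
gripper_width: 0.117
grasp_force: 99.0
t 33.95 F [ 5.05 -1.    2.2 ] M [-0.2596 -1.2643  0.0034] p [ 0.6091 -0.1816  0.1234] sdM [0.025 0.025 0.019]
```

```bash
python3 -m creep '[[0,0.0015,0,0,0],[0,0.0005,-0.001,0,0],[0,0,-0.001,0,0],[0,0,-0.001,0,0],[0,0,0,0,0]]' 100;python3 -c "
from h import *; av(4)"
```

```text
t: 34.45
eef_pos: [0.6093, -0.1815, 0.1254]
tool_rot: [-0.001, 0.717, 0.697, -0.001]
contact_force: [0.4, -1.1, 0.8]
gripper_width: 0.113
grasp_force: 98.9
t 34.65 F [-0.57 -0.61  0.54] M [-0.1644  0.1222 -0.0106] p [ 0.6093 -0.1815  0.1254] sdM [0.056 0.081 0.019]
```

Forces are near zero in every axis. Raise 1.5 mm to trim, then release.

```bash
python3 -m creep '[[-0.0005,0,-0.001,0,0],[0,0,-0.0005,0,0],[0,0,0,0,0]]' 100;python3 -c "
from h import *; av(3)"; python3 -m creep '[[0,0,0,0,0.15],[0,0,0,0,0.2],[0,0,0,0,0.3],[0,0,0,0,0.3],[0,0,0,0,0.3],[0,0,0,0,0.3]]' 20;python3 -c "
from h import *; av(2)"; python3 -m creep '[[0,0,-0.01,0,0.3],[0,0,-0.03,0,0.3],[0,0,-0.04,0,0.3],[0,0,-0.03,0,0.3],[0,0,0,0,0.3]]' 40;python3 -c "
from h import *; av(1)"
```

```text
t: 34.95
eef_pos: [0.6094, -0.1817, 0.1269]
tool_rot: [-0.001, 0.717, 0.697, -0.0]
contact_force: [-2.1, 0.8, -0.6]
gripper_width: 0.116
grasp_force: 98.8
t 35.1 F [-2.59  1.16 -0.23] M [ 0.3032  0.6886 -0.0032] p [ 0.6094 -0.1817  0.1269] sdM [0.023 0.024 0.027]
t: 35.7
eef_pos: [0.6102, -0.1821, 0.1273]
tool_rot: [0.0, 0.717, 0.697, 0.0]
contact_force: [0.9, -0.3, -0.8]
gripper_width: 0.301
grasp_force: 0.0
t 35.8 F [0.14 0.01 0.1 ] M [ 0.0317  0.0175 -0.0056] p [ 0.6102 -0.1821  0.1273] sdM [0.013 0.009 0.014]
t: 36.3
eef_pos: [0.6132, -0.1822, 0.2434]
tool_rot: [0.004, 0.717, 0.697, 0.003]
contact_force: [0.3, -0.2, -0.3]
gripper_width: 0.298
grasp_force: 0.0
t 36.35 F [ 0.06  0.23 -0.99] M [-0.0097  0.0655  0.0463] p [ 0.6118 -0.1821  0.2407] sdM [0. 0. 0.]
```

```bash
python3 -m creep '[[0.01,-0.02,0,0,0.3],[0.02,-0.04,0,0,0.3],[0.03,-0.035,0,0,0.3],[0.04,-0.025,0,0,0.3],[0.045,-0.02,0,0,0.3],[0.045,0,0,0,0.3],[0.045,0,0,0,0.3],[0.045,0,0,0,0.3],[0.045,0,0,0,0.3],[0.03,0,0,0,0.3],[0,0,0,0,0.3],[0,0,0,0,0.3]]' 40;python3 -c "
from h import *
np.set_printoptions(precision=2,suppress=True)
T=eyes.read_camera('top');g=T.max(2).astype(int);cv2.imwrite('pics/fT.png',T)
# aluminium beam: bright ridge per column
for c in (256,262,275,285,340,347,368,385):
    k=cv2.GaussianBlur(g.astype(np.float32),(1,3),0)[130:165,c]; print(c,g[136:156,c])
a=np.array([.645,-.08,.13]);
for th in(-.1,-.05,0,.05,.1):
    f=lambda s:a+[.004+.029*s*1,s*np.cos(th),s*np.sin(th)+.011]
    print(th,proj('top',f(.17)),proj('top',f(-.15)))
av(1)"
```

```text
t: 37.55
eef_pos: [0.4798, 0.1768, 0.2364]
tool_rot: [-0.0, 0.717, 0.697, -0.001]
contact_force: [0.3, -0.4, -0.9]
gripper_width: 0.303
grasp_force: 0.0
256 [166 155 159 137  58  45  61  62  60  57  68 100 115 105 103 110 120 100
  81  88]
262 [181 172 153 153 110  37  44  59  60  59  60  84 117 126 114  54  39  44
  36  39]
275 [170 153 123 160 133  42  58  99 123 120 122 138 165 172 169 165 171 168
 170 169]
285 [169 172 165 152 153 100   5 100 182 173 169 168 170 169 168 166 168 170
 168 168]
340 [ 47  54  48  45  80 147 161 135  14  24  41  81 155 172 168 169 166 171
 166 172]
347 [171 168 168 175 155 131 157 134  45  52 120 180 169 174 178 181 181 181
 176 177]
368 [ 36  36  30 106 185 171 158 158 135  34  71 145 157  16  21  34  35  41
  79  82]
385 [ 33  33  48  36  26  29 107 176 162 127  10  11  17  14  28  34  28  39
  49  61]
-0.1 [253.42 138.76] [379.87 141.49]
-0.05 [253.12 137.58] [379.16 142.53]
0 [252.99 136.39] [378.32 143.55]
0.05 [253.01 135.18] [377.33 144.55]
0.1 [253.21 133.96] [376.22 145.52]
t 37.65 F [ 0.54 -0.28 -0.13] M [-0.04 -0.02 -0.08] p [0.48 0.18 0.24] sdM [0. 0. 0.]
```

```bash
python3 -c "
from h import *
cols=[250+i for i in range(5,10)]+list(range(278,296,3))+[340,343,346,349]+[382,384]
for n in('top0','kT','fT'):
    g=cv2.imread(f'pics/{n}.png').max(2).astype(float); X=[];Y=[]
    for c in cols:
        col=g[130:156,c]; d=col[:-1]-col[1:]
        i=[k for k in range(3,24) if col[k-1]>125 and col[k+1]<col[k-1]-50 and col[k+1]<105]
        if i: X.append(c);Y.append(130+i[-1] if False else 130+i[0])
    p=np.polyfit(X,Y,1); r=np.abs(np.polyval(p,X)-Y); ok=r<1.2; p=np.polyfit(np.array(X)[ok],np.array(Y)[ok],1); print(n,p.round(4),ok.sum(),len(X),list(zip(X,Y)))
T=cv2.imread('pics/fT.png').max(2)
print('R seat')
for r in range(140,174): print(r,*T[r,345:376])
"
```

```text
top0 [1.006000e-01 1.101245e+02] 11 17 [(255, 136), (256, 136), (257, 136), (258, 136), (259, 136), (278, 138), (281, 138), (284, 139), (287, 139), (290, 139), (293, 140), (340, 144), (343, 144), (346, 144), (349, 145), (382, 148), (384, 136)]
kT [1.490000e-02 1.370296e+02] 17 17 [(255, 141), (256, 141), (257, 141), (258, 141), (259, 141), (278, 141), (281, 141), (284, 141), (287, 141), (290, 141), (293, 142), (340, 142), (343, 142), (346, 142), (349, 142), (382, 143), (384, 143)]
fT [5.460000e-02 1.249379e+02] 11 17 [(255, 139), (256, 139), (257, 139), (258, 139), (259, 139), (278, 140), (281, 140), (284, 140), (287, 141), (290, 141), (293, 141), (340, 143), (343, 143), (346, 143), (349, 143), (382, 145), (384, 136)]
R seat
140 168 165 155 164 169 166 166 167 166 157 174 90 47 25 25 29 46 169 176 181 177 180 181 185 157 156 117 116 104 92 81
141 157 158 131 157 161 159 159 158 158 126 168 96 86 92 100 75 64 164 170 165 165 170 169 171 171 177 161 185 186 154 152
142 161 157 157 156 156 159 155 158 159 161 162 168 166 171 180 146 142 160 162 158 157 166 162 158 160 161 128 162 170 16
[... 2848 characters left out ...]
 131 129 128 167 170 169 172 176 175 171 173 170 169 173 180 182 159
169 166 169 177 138 109 71 29 19 22 13 54 63 65 127 127 127 128 170 170 167 168 168 169 171 168 169 169 170 168 168 168
170 169 169 171 177 184 143 104 103 104 100 134 134 101 116 121 123 150 172 170 167 166 167 168 172 168 168 171 169 165 173 169
171 167 169 168 168 174 177 178 180 180 183 181 180 136 110 106 133 171 169 169 169 171 169 167 169 170 168 170 167 169 167 171
172 167 163 169 169 172 169 169 171 167 167 169 169 175 147 126 168 168 169 169 167 166 169 167 164 166 168 168 165 170 165 165
173 165 170 167 169 168 166 168 170 169 168 164 170 170 171 175 168 167 169 167 166 169 168 170 170 166 169 169 168 169 167 168
```

```bash
python3 -c "
from station import bot; print(bot.hand_in())"
```

```text
the job is handed in; nothing more can be done
None
```

I hung the large weight on the left pin first, then the small weight on the right pin. Both held against a pull of about 5 N, and the beam looks level in the final top view (about -0.01 rad). I've handed the job in at about 38 s; while finding the left pin's bore I pressed its tip twice at 10–12 N, and I didn't re-check the specimen mount or gauge post.

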